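# Press the loupe and gem tester into the sloping foam tray

### The arm

A 7-joint arm with a two-finger parallel gripper is mounted at the origin on the work surface. World frame = base frame: x ahead of the robot, y to its left, z up, the work surface at z = 0. Lengths are in mm, angles in degrees, forces in N, time in s.
With the tool pointing down it reaches from about 350 to 900 mm from the base axis. Payload 19.9 kg.
Tool frame: the origin (TCP) lies at the very end of the fingers, on their centre line; the grasp point (between the pads) lies 19 mm behind it; z points along the fingers, y is the line along which they close (so a half turn about z gives the same grasp; the last joint's range is limited). The gripper opens to 85 mm and grips with 20 to 120 N. Pads are 22 mm wide; open, the fingers measure 114 mm over their backs; the gripper's body (76 mm by 85 mm) begins 54 mm behind the grasp point. The pads swing forward as they close: fully open they stand 13 mm farther back than shut.
Start: joints at [-68.612, 23.915, -0.59, 92.452, 0.269, 63.638, -3.037], TCP at [251.867, 571.983, 231.26] pointing down, gripper open.
Joint ranges: [-161.28, 161.28], [-22.2, 115.67], [-73.04, 71.86], [3.21, 147.25], [-68.34, 248.33], [10.77, 114.83], [-161.83, 161.83]. Speed limits (degrees/s): [108.29, 108.29, 136.94, 136.94, 172.46, 172.46, 172.46].

### API

Orientations are given as [roll, pitch, yaw] about the fixed x, y, z axes, in that order (R = Rz(yaw) Ry(pitch) Rx(roll)).
In Python, from station import ctrl, eoat, get_obs, viewer, sign_off gives the robot as it stands. The module is installed in compiled form; this text tells all that it offers. Calls block until the motion is done:
- ctrl.movep(position, orientation): joint-space move of the TCP to a pose.
- ctrl.move_straight(position, rotation=None, v=150, until_force=None): straight line of the TCP; rotation=None keeps the orientation; v is the mean speed in mm/s. With until_force (N) it stops when the force on the tool has changed by that much, and returns True; else False.
- ctrl.goto_joints(angles): joint-space move.
- eoat.grip(opening, grasp_force=None): finger opening in mm; grasp_force is the grip in N (None keeps the last); returns when the fingers have stopped.
- ctrl.dwell(seconds).
- ctrl.ik(position, orientation): joint angles nearest the present ones, or None.
- get_obs(): the state.
- viewer.camera(name): name is "scene" or "top" or "wrist"; returns a dict with "pixels" (384x512x3 uint8, red, green, blue), "K" (3x3 intrinsics, pixels), "cam_to_world" (4x4, takes a point from camera to world coordinates). Camera axes: x right, y up, looking along -z (the intrinsics and any distortion apply to the point x, -y, -z); pixel columns grow to the right and rows downward; lengths in mm; the calibration is good to about 2 mm. A picture is of the moment at which its call begins. There is no depth.
A pose or a line that the arm cannot do raises ctrl.IKError and nothing moves.
- sign_off(): hands the job in; it is judged then, once.
The state is a dict: "t": time; "qpos": joint angles; "joint_velocities": joint speeds; "tau": joint torques, N m; "tcp_pos": TCP position; "ee_rot": TCP orientation; "ft_force": force on the tool from outside, world axes, zero at the start; "wrist_torque": the same for the moment, N m; "gripper_width": finger opening in mm; "gripper_force": force on a finger pad.
Only numpy, scipy, OpenCV 4.12 (cv2) and the standard library are available. Lean on these libraries where they do the work, as an engineer would, in place of code of your own. Each camera call takes 0.05 s, during which the arm holds its last target. There are 200 camera calls.

### The job

Put the jeweller's kit away: press the silver loupe and the black gem tester right side up into their own cutouts in the sloping foam tray, with the tester's metal tip in the narrow end of its slot, until both are fully home on the cutout floors, square in the foam. The foam is snug, so they must be pushed in firmly; leave the ring mandrel, the glass jar and the ring box standing where they are.

Things in the scene. Friction and masses are not known exactly. Their poses are not given: they have to be found in the camera images.
- tester: Gem tester: loose black box, 110 long x 24 wide x 26 mm high, flat sides, blue band at the tail, button and lights on top; a slim steel cone (30 mm long, at most 13 thick, axis 13 up) sticks out in front. Lies flat on the bench, tip roughly to +y, lights up. About 0.09 kg. Origin: centre of the box's underside, cone not counted; x along its length to the tip, z up.
- tester_tip (a point): The point of the tester's steel cone, 85 mm ahead of the tester's origin and 13 mm above its underside.
- loupe: Folded loupe: loose silver block 40 long (its x) x 30 wide (its y) x 30 mm high, dark inlay and brass pivot on top, round lenses on the two long sides. Stands on the bench on the robot's side of the tester at any yaw, 52 to 68 mm from the tester's centre line. About 0.12 kg. Origin: centre of its underside; z up.
- tray: Wooden tray with the foam insert, fixed to the bench, 176 x 238 mm, sloping 25 degrees, lower towards the robot; its rim stands 2 to 6 mm above the foam; highest point 113 mm. The foam centre is 70 mm above the bench. Origin: on the bench under the foam centre; z up, x away from the robot.
- insert: Dark grey foam (blue cutout floors) in the tray, 152 (its x) x 214 mm (its y). Origin: centre of the foam's top face; x runs up the slope, y across it to the left, z outward normal. Two cutouts, 38 mm of foam between them. Their long sides have springy foam lips: 2 mm clear of the item each side at the face, sloping in over 8 mm to overlap it by 1 mm a side. Items stick in the mouth; 5 to 20 N pushes them home.
- tester_home (a point): Home of the tester's origin, on the floor of the lower cutout: 16 mm under the face at insert x = -36, y = -7 mm. The cutout's box part runs from insert y = -64 to +50 mm, then a 16 mm wide slot to y = +84 takes the cone. Home: tester's x along the insert's +y, its z along the insert's z; its top then stands 10 mm above the foam.
- loupe_home (a point): Home of the loupe's origin, on the floor of the upper cutout: 16 mm under the face at insert x = +36, y = 0. The cutout runs from insert y = -22 to +22 mm. Home: the loupe's length (its x) along the insert's y, either way round, its z along the insert's z; its top then stands 14 mm above the foam.
- mandrel: Ring mandrel, a bystander: loose upright steel cone, 22 mm thick at its foot, 12 at its top, on a round wooden base 56 mm across and 16 high; 163 mm tall in all. Stands on the far side of the tester, 75 to 85 mm from its centre line and 30 to 60 mm ahead of its centre (towards the tip). Origin: centre of its underside.
- jar: Small glass jar with a steel cap, a bystander, loose, 44 mm across and 60 mm tall, standing between the robot and the tray. Origin: centre of its underside.
- ringbox: Open blue ring box with a ring in it, a bystander, loose, 50 x 56 mm and 68 mm tall, standing to the left of the tray. Origin: centre of its underside.
There are look-alikes about, which are no part of the job. Several things have the shape of the loupe; the one meant has the colours described above. Of the things that look like the tester, the larger one is meant.

How it is judged:
By the outcome, as a careful person would: the job done as asked, in the order asked, and still so for the second after the job is handed in, with the robot touching nothing.
It also fails if it takes over 72 s, if anything falls off the work surface, if the arm or the gripper's body presses on something with over 40 N, if the wrist force passes 120 N, or if a joint passes its speed limit or range.

## Working session

There is one attempt and no reset: what is moved stays moved. The work goes in short steps, each a Python script; the robot and the scene stay as the last script left them, time stands still between calls to the robot, and variables do not carry over. Pictures are saved under pics/ and viewed, at most 10 in all, crops included, and the job is handed in when it is done.

```bash
mkdir -p pics; ls; python3 - <<'E'
from station import *
import cv2,numpy as np,pickle
d={}
for n in("scene","top","wrist"):
    c=viewer.camera(n); d[n]=c
    cv2.imwrite(f"pics/{n}0.png",c["pixels"][:,:,::-1]); print(n,{k:np.round(v,2).tolist() for k,v in c.items() if k!="pixels"})
pickle.dump(d,open("c0.pkl","wb")); print(get_obs())
E
```

```text
pics
scene {'K': [[418.42, 0.0, 254.18], [0.0, 418.42, 189.31], [0.0, 0.0, 1.0]], 'cam_to_world': [[0.26, -0.71, 0.66, 1156.95], [0.97, 0.19, -0.18, -159.51], [0.01, 0.68, 0.73, 772.03], [0.0, 0.0, 0.0, 1.0]]}
top {'K': [[430.75, 0.0, 252.61], [0.0, 430.75, 199.81], [0.0, 0.0, 1.0]], 'cam_to_world': [[0.01, 0.99, -0.12, 405.27], [-1.0, 0.01, -0.0, 42.89], [-0.0, 0.12, 0.99, 1201.86], [0.0, 0.0, 0.0, 1.0]]}
wrist {'K': [[282.17, 0.0, 253.86], [0.0, 282.17, 188.47], [0.0, 0.0, 1.0]], 'cam_to_world': [[0.4, -0.87, -0.27, 182.73], [0.92, 0.39, 0.12, 601.05], [0.0, -0.29, 0.96, 373.27], [0.0, 0.0, 0.0, 1.0]]}
{'t': 0.15, 'qpos': array([-68.61327323,  23.939721  ,  -0.59243347,  92.47391368,
         0.26927077,  63.63919016,  -3.03655942]), 'joint_velocities': array([-0.10477153, -0.03405661, -0.0157933 , -0.13865123, -0.07604558,
        0.05429345,  0.14370244]), 'tau': array([-5.04154505e-04, -8.64740610e+01,  6.78109210e-01, -4.35058880e+01,
        1.90771086e-02,  5.79148866e-03,  7.47741956e-05]), 'tcp_pos': array([251.74918669, 571.79144558, 230.83590579]), 'ee_rot': array([-1.79948675e+02,  3.49570201e-03,  1.56237966e+02]), 'ft_force': array([-0.53493354, -0.2730388 ,  0.08077729]), 'wrist_torque': array([-0.04951269,  0.02389139, -0.07750089]), 'gripper_force': 0.0, 'gripper_width': 85.54319056379857}
```

View pics/scene0.png

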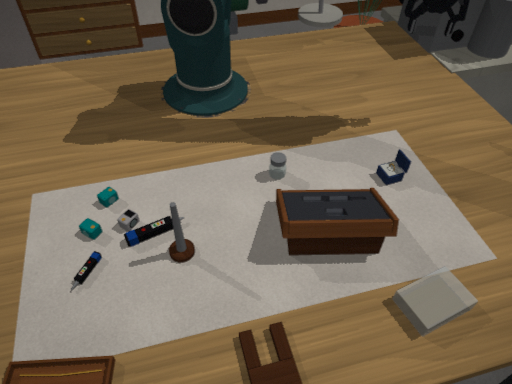

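View pics/top0.png

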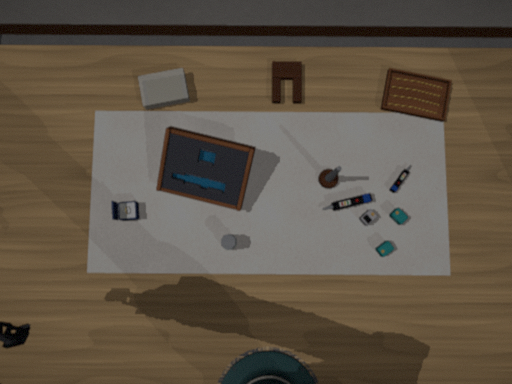

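Scene candidates:
- **Tester:** large black one at scene (150,231) / top (352,202). The smaller look-alike is at scene (86,270) / top (400,179).
- **Loupe:** silver block at scene (128,218) / top (369,217). The teal look-alikes are at scene (108,197) and (90,228).

I choose the large black tester and the silver block, and will check them with the wrist camera.

```bash
cat > h.py <<'E'
from station import *
import cv2,numpy as np,pickle
from scipy.spatial.transform import Rotation as R
def ray(c,uv):
    K=c["K"];M=np.array(c["cam_to_world"])
    d=np.array([(uv[0]-K[0][2])/K[0][0],-(uv[1]-K[1][2])/K[1][1],-1.])
    return M[:3,3],M[:3,:3]@d
def onz(c,uv,z):
    o,d=ray(c,uv); return o+d*(z-o[2])/d[2]
def proj(c,p):
    M=np.linalg.inv(c["cam_to_world"]);q=M[:3,:3]@np.array(p)+M[:3,3];K=c["K"]
    return np.array([K[0][2]-K[0][0]*q[0]/q[2],K[1][2]+K[1][1]*q[1]/q[2]])
def tri(obs):
    A=np.zeros((3,3));b=np.zeros(3)
    for c,uv in obs:
        o,d=ray(c,uv);d=d/np.linalg.norm(d);P=np.eye(3)-np.outer(d,d);A+=P;b+=P@o
    p=np.linalg.solve(A,b)
    return p,[np.round(proj(c,p)-uv,1).tolist() for c,uv in obs]
def snap(n,f):
    c=viewer.camera(n);cv2.imwrite(f"pics/{f}.png",c["pixels"][:,:,::-1]);pickle.dump(c,open(f"{f}.pkl","wb"));return c
def load(f): return pickle.load(open(f"{f}.pkl","rb"))
def eul(Rm): return R.from_matrix(Rm).as_euler("xyz",degrees=True)
E
python3 - <<'E'
from h import *
d=pickle.load(open("c0.pkl","rb"));t=d["top"]
for n,uv,z in[("testertail",(374,198),20),("tip",(325,208),13),("loupe",(369,217),25),("mandrel base",(328,179),10),("mtop",(336,170),163),("jar",(230,241),50),("box",(125,210),30),
 ("trayTL",(170,129),110),("trayTR",(254,149),110),("trayBR",(241,208),40),("trayBL",(160,192),40),("teal",(385,248),20),("teal2",(399,215),20)]:
    print(n,onz(t,uv,z).round(0))
for p,y in[((400,-190,230),0),((400,-230,230),0),((400,-190,230),90),((400,-190,230),-90),((400,140,280),0),((480,140,280),180),((480,140,280),-90),((480,140,280),90)]:
    q=ctrl.ik(list(p),[180,0,y]); print(p,y,None if q is None else np.round(q))
E
```

```text
testertail [ 552. -290.   20.]
tip [ 524. -155.   13.]
loupe [ 499. -273.   25.]
mandrel base [ 606. -165.   10.]
mtop [ 603. -158.  163.]
jar [430. 105.  50.]
box [513. 394.  30.]
trayTL [718. 262. 110.]
trayTR [666.  43. 110.]
trayBR [520.  77.  40.]
trayBL [562. 298.  40.]
teal [ 415. -316.   20.]
teal2 [ 505. -357.   20.]
(400, -190, 230) 0 [-39.   9.  67. 119. -10.  58. -57.]
(400, -230, 230) 0 [-34.  15.  70. 116. -17.  59. -46.]
(400, -190, 230) 90 [-37.   9.  64. 119.  -9.  58.  32.]
(400, -190, 230) -90 [ -36.    8.   62.  119.   -9.   58. -149.]
(400, 140, 280) 0 [ -56.   -1.   32.  117.    1.   64. -114.]
(480, 140, 280) 180 [-32.   8.  14. 107.  -2.  65.  72.]
(480, 140, 280) -90 [-22.   8.   3. 107.  -0.  65. 161.]
(480, 140, 280) 90 [-44.   9.  27. 107.  -4.  65. -15.]
```

```bash
python3 - <<'E'
from h import *
for n,p,y in[("trA",(590,215,270),180),("trB",(560,105,270),180),("teA",(520,-180,250),180),("teB",(490,-260,230),180)]:
    ctrl.movep(list(p),[180,0,y]); snap("wrist",n); print(n,get_obs()["t"],get_obs()["qpos"].round())
a=[cv2.imread(f"pics/{n}.png") for n in("trA","trB","teA","teB")]
for i,x in enumerate((np.hstack(a[:2]),np.hstack(a[2:]))): pass
cv2.imwrite("pics/tr2.png",np.vstack([a[0][0:300,0:],a[1][0:300]]))
cv2.imwrite("pics/te2.png",np.vstack([a[2][0:300],a[3][0:300]]))
E
```

```text
trA 1.9917 [-29.  23.   9.  90.  -4.  68.  70.]
trB 2.575 [-23.  16.  11.  98.  -3.  66.  79.]
teA 3.7333 [ -1.  16.  20. 103.  -6.  63. 111.]
teB 4.225 [  6.  18.  22. 103.  -8.  61. 122.]
```

View pics/tr2.png

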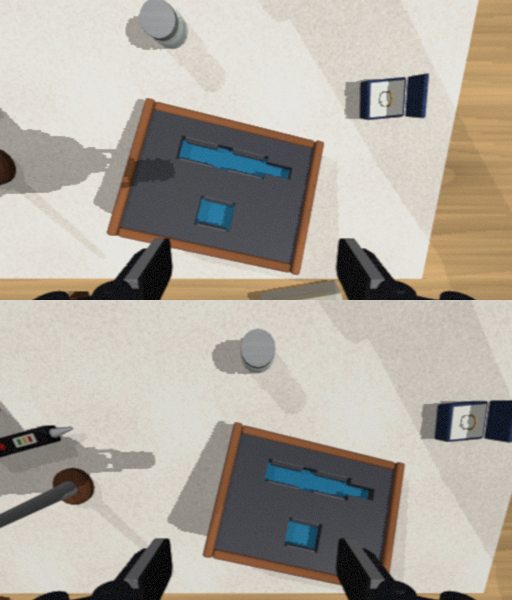

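View pics/te2.png

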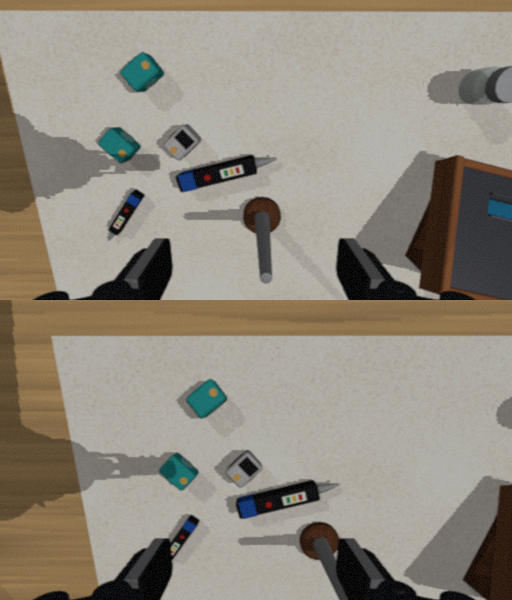

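The tray views show the foam, with the tester slot at A (235,158) and the loupe cutout at A (215,212). The rim's outer corners are near A (150,100), (322,143), (297,272) and (110,234). The bench views show the silver loupe at teA (182,141), the big tester at teA (217,173) with its tip at (275,160), and the mandrel at (262,215). Next I take zoomed crops for the corners.

```bash
cat > crop.py <<'E'
from h import *
def crop(f,x0,y0,w,h,s):
    im=cv2.imread(f"pics/{f}.png")[y0:y0+h,x0:x0+w]
    im=cv2.resize(im,None,fx=s,fy=s,interpolation=cv2.INTER_CUBIC)
    for v in range(-(-x0//10)*10,x0+w,10):
        X=int((v-x0+.5)*s);cv2.line(im,(X,0),(X,6),(0,0,255),1)
        if v%20==0: cv2.putText(im,str(v),(X-9,16),0,.32,(0,0,255),1)
    for v in range(-(-y0//10)*10,y0+h,10):
        Y=int((v-y0+.5)*s);cv2.line(im,(0,Y),(6,Y),(0,0,255),1)
        if v%20==0: cv2.putText(im,str(v),(8,Y+4),0,.32,(0,0,255),1)
    return im
E
python3 - <<'E'
from crop import *
cv2.imwrite("pics/z1.png",np.vstack([crop("teA",155,113,130,85,3.5),crop("teB",220,143,130,85,3.5)]))
cv2.imwrite("pics/z2.png",crop("trA",100,90,232,190,3.1))
cv2.imwrite("pics/z3.png",crop("trB",195,115,220,180,3.3))
E
```

```text
(no output)
```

View pics/z1.png

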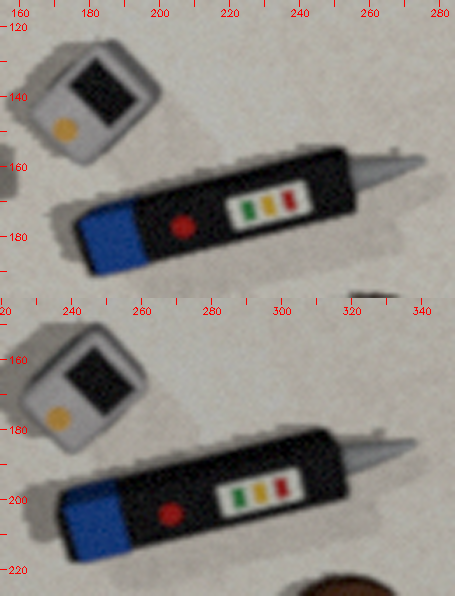

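View pics/z2.png

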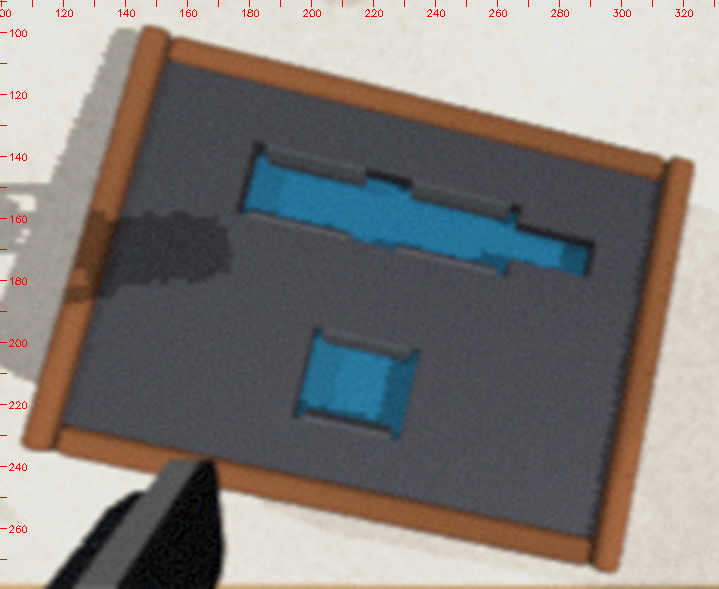

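View pics/z3.png

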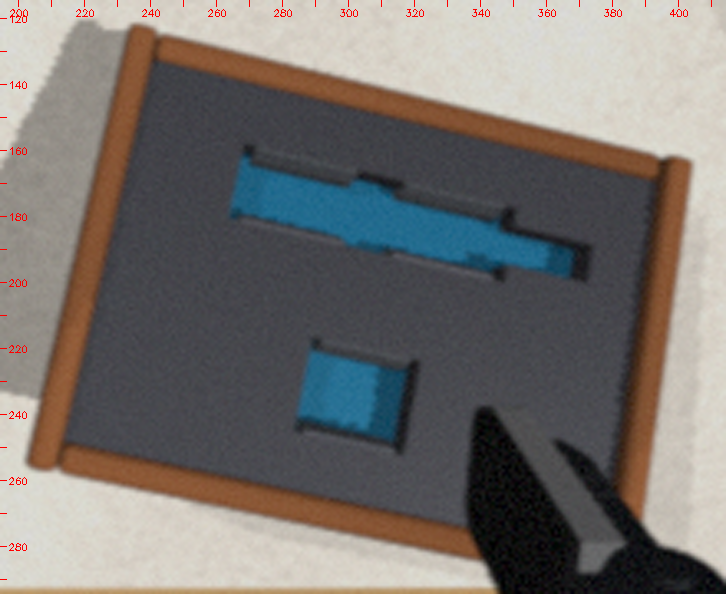

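Both crops confirm the choices: silver body with dark inlay and brass pivot, and the large tester with its blue tail and lights. In trA the tester mouth starts at (183,136) and its narrow slot ends near (291,168). The loupe mouth corners are near (202,196), (235,203), (228,231) and (194,224). Now I fit the poses.

```bash
cat > fit.py <<'E'
from h import *
from scipy.optimize import least_squares
A,B,C,D=[load(n) for n in("trA","trB","teA","teB")]
f=lambda x0,y0,s,oy=0:(lambda p:np.array([x0+p[0]/s-.5,y0+(p[1]-oy)/s-.5]))
fA,fB,fC,fD=f(100,90,3.1),f(195,115,3.3),f(155,113,3.5),f(220,143,3.5,298)
mod=dict(P1=(-50,-64),P2=(-22,-64),P3=(-44,84),P4=(-28,84),P5=(-50,50),P6=(-22,50),L1=(19,-22),L2=(19,22),L3=(53,22),L4=(53,-22))
pa=[(257,143),(240,211),(593,241),(584,275),(520,206),(500,273),(316,329),(419,351),(398,439),(294,416)]
pb=[(246,146),(231,216),(592,245),(583,281),(513,209),(499,280),(313,340),(419,361),(401,453),(297,431)]
M=np.array([(*v,0) for v in mod.values()])
def pose(v): return R.from_euler("ZYX",v[3:],degrees=True).as_matrix(),np.array(v[:3])
def res(v):
    Rm,t=pose(v);P=M@Rm.T+t
    return np.concatenate([np.r_[proj(A,p)-fA(a),proj(B,p)-fB(b)] for p,a,b in zip(P,pa,pb)])
if __name__=="__main__":
    r=least_squares(res,[617,170,70,-13,-25,0]);print("6dof",r.x.round(2),"\n",r.fun.reshape(-1,4).round(1))
    g=lambda w:res([w[0],w[1],70,w[2],-25,0])
    r=least_squares(g,[617,170,-13]);print("3dof",r.x.round(2),"\n",r.fun.reshape(-1,4).round(1))
    for n,c,d in[("farTail",(97,275),(76,562)),("farFront",(355,211),(348,494)),("tip",(424,160),(415,441)),("red",(182,227),(170,514)),
      ("brass",(65,129),(58,418)),("in1",(97,58),(95,345)),("in2",(136,97),(137,384)),("in3",(106,126),(104,415)),("in4",(68,88),(66,375)),("Lleft",(33,108),(22,395)),("Lbot",(85,163),(72,452)),("Lright",(150,103),(147,382)),("Ltop",(103,42),(97,325))]:
        p,e=tri([(C,fC(c)),(D,fD(d))]);print(n,p.round(1),e)
    for n,d,z in[("Lleft",(22,395),30),("Lbot",(72,452),30),("Lr",(147,382),30),("Lt",(97,325),30),("ft",(76,562),26),("ff",(348,494),26),("tip",(415,441),13)]:print(n,onz(D,fD(d),z).round(1))
    for n,d,z in[("Lleft",(33,108),30),("Lbot",(85,163),30),("ft",(97,275),26),("ff",(355,211),26),("tip",(424,160),13)]:print(n,onz(C,fC(d),z).round(1))
E
python3 fit.py
```

```text
6dof [615.77 174.71  68.6  -13.28 -24.55  -1.5 ] 
 [[-1.4  0.4 -0.9  0.2]
 [-1.4 -0.6 -0.7 -0.4]
 [ 0.6  0.1 -1.1 -0.3]
 [ 1.2  0.8 -0.1  0.3]
 [ 0.2  1.   0.   0.7]
 [ 2.3 -0.   0.9 -0.5]
 [-0.6  0.4 -0.5  0.1]
 [ 0.5  0.9 -0.2  0.9]
 [ 1.3 -1.   0.6 -0.9]
 [ 0.1 -1.  -0.7 -1.2]]
3dof [615.29 174.38 -13.44] 
 [[-1.6  0.5 -1.2  0.3]
 [-1.6 -0.5 -1.1 -0.3]
 [ 0.9 -0.1 -0.1 -0.3]
 [ 1.4  0.7  0.9  0.4]
 [ 0.2  0.8  0.5  0.7]
 [ 2.2 -0.1  1.4 -0.5]
 [-1.1  0.3 -0.7  0.1]
 [ 0.1  0.9 -0.   1.1]
 [ 0.8 -0.8  0.7 -0.6]
 [-0.6 -1.  -1.  -1.1]]
farTail [ 563.4 -277.1   22.7] [[-0.1, 0.1], [0.1, -0.1]]
farFront [ 536.1 -175.6   24.6] [[0.2, -0.4], [-0.2, 0.4]]
tip [ 518.6 -148.8   13.2] [[0.1, -0.3], [-0.1, 0.3]]
red [ 542.2 -241.8   27.8] [[0.0, -0.0], [-0.0, 0.0]]
brass [ 504.4 -282.4   31.2] [[-0.0, 0.1], [0.0, -0.1]]
in1 [ 478.7 -269.2   29.3] [[0.1, -0.2], [-0.1, 0.2]]
in2 [ 491.6 -254.6   35.3] [[0.1, -0.4], [-0.2, 0.4]]
in3 [ 502.2 -266.1   36.1] [[0.0, -0.1], [-0.1, 0.1]]
in4 [ 488.8 -279.4   33. ] [[0.1, -0.3], [-0.1, 0.3]]
Lleft [ 497.7 -295.8   23.8] [[-0.0, 0.0], [0.0, -0.0]]
Lbot [ 518.5 -277.8   25.4] [[-0.1, 0.3], [0.1, -0.3]]
Lright [ 494.  -251.2   25.6] [[0.4, -1.1], [-0.4, 1.1]]
Ltop [ 473.4 -268.8   20. ] [[0.1, -0.4], [-0.1, 0.4]]
Lleft [ 496.3 -295.2   30. ]
Lbot [ 517.5 -277.7   30. ]
Lr [ 491.6 -250.8   30. ]
Lt [ 471.3 -268.4   30. ]
ft [ 562.2 -277.    26. ]
ff [ 535.  -175.7   26. ]
tip [ 518.3 -148.6   13. ]
Lleft [ 496.8 -293.8   30. ]
Lbot [ 517.2 -276.4   30. ]
ft [ 562.2 -276.1   26. ]
ff [ 536.3 -175.8   26. ]
tip [ 519.1 -148.9   13. ]
```

```bash
cat >> h.py <<'E'
YAW=-13.4;RI=R.from_euler("ZY",[YAW,-25],degrees=True).as_matrix();TI=np.array([615.5,174.5,69.5])
def ins(x,y,z): return (TI+RI@np.array([x,y,z])).tolist()
EI=eul(np.c_[RI[:,1],RI[:,0],-RI[:,2]]).tolist()
def st(): o=get_obs(); return round(o["t"],1),o["tcp_pos"].round(1),o["ft_force"].round(1),round(o["gripper_width"],1),round(o["gripper_force"],1)
E
python3 - <<'E'
from h import *
print(EI,ctrl.ik(ins(36,0,60),EI),ctrl.ik(ins(-36,-7,-6),EI))
p=[494.3,-272.5]
eoat.grip(46,40)
ctrl.movep(p+[110],[180,0,132]); print(st())
print(ctrl.move_straight(p+[19],v=100,until_force=8),st())
eoat.grip(0,60);ctrl.dwell(.2);print(st())
ctrl.move_straight(p+[230],v=200);print(st())
ctrl.movep([480,0,240],[180,0,100])
ctrl.movep(ins(36,0,60),EI);print(st())
snap("wrist","w1");snap("scene","s1");snap("top","t1")
E
```

```text
[155.0, 0.0, 76.6] [-56.29691954  28.4588439   38.81966504 112.10001871  -5.8706933
  24.69761724 -32.66931261] [-59.48480233  36.57985701  39.86237922 118.8669242  -25.4675322
  13.47026282 -18.97500203]
(5.4, array([ 494.7, -272.6,  110.6]), array([-0. ,  0.9,  0.4]), 46.0, 0.0)
False (6.5, array([ 494.6, -272.7,   19.6]), array([ 0.1,  0.4, -0. ]), 45.7, 0.0)
(7.0, array([ 494.8, -272.6,   19.9]), array([-1.8,  1.5,  8.6]), 28.1, 59.2)
(8.2, array([ 493.9, -272.2,  229. ]), array([ 0.5, -0.2, -1.7]), 28.4, 59.2)
(10.3, array([622.9, 170.9, 139.4]), array([ 0.2, -0.6, -0.7]), 28.2, 59.3)
```

```bash
python3 - <<'E'
from crop import *
ctrl.move_straight(ins(36,0,28),v=100);print(st())
snap("wrist","w2");snap("scene","s2")
w=crop("w2",60,100,400,284,1.5)
s=np.hstack([crop("s2",270,160,132,95,3),crop("t1",150,120,110,95,3.6)[:285]])
s=cv2.resize(s,(600,int(s.shape[0]*600/s.shape[1])))
cv2.imwrite("pics/v1.png",np.vstack([w[:380],s])[:600]);print(w.shape,s.shape)
E
```

```text
(10.9, array([635.7, 169.1, 109.9]), array([-0.7, -0.1, -1. ]), 28.4, 59.3)
(426, 600, 3) (215, 600, 3)
```

View pics/v1.png

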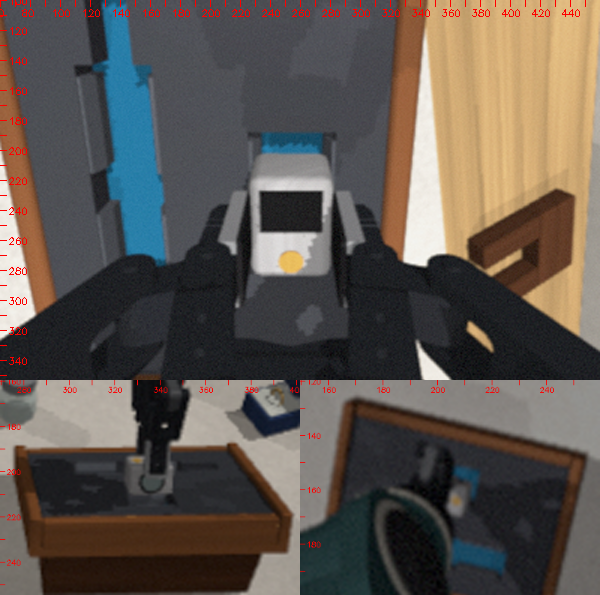

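The wrist view shows the loupe held upright and square over its own cutout. Its top face spans display (250..331, 178..275), and the mouth's +y end is at display (247..336, 133). Next I measure the offset between them.

```bash
python3 - <<'E'
from h import *
c=load("w2");o=get_obs()
def on(uv,z):
    q=(uv[0]/1.5+60-.5,uv[1]/1.5+100-.5);p,d=ray(c,q);p=RI.T@(p-TI);d=RI.T@d
    return (p+d*(z-p[2])/d[2]).round(1)
print("tcp",(RI.T@(o["tcp_pos"]-TI)).round(1))
for u in[(291,178),(291,275),(250,220),(331,220),(291,155)]:print("loupe",u,on(u,39),on(u,9))
for u in[(247,133),(336,133)]:print("mouth",on(u,0))
for u in[(75,67),(155,67),(3,340),(360,340),(38,265)]:print("tester cut/rim",on(u,0))
E
```

```text
tcp [36.3  0.  28.4]
loupe (291, 178) [35.8 17.6 39. ] [35.7  4.8  9. ]
loupe (291, 275) [ 35.7 -20.3  39. ] [ 35.6 -41.8   9. ]
loupe (250, 220) [21.5  1.9 39. ] [ 18.2 -14.5   9. ]
loupe (331, 220) [49.6  1.9 39. ] [ 52.7 -14.5   9. ]
loupe (291, 155) [35.8 25.8 39. ] [35.7 14.9  9. ]
mouth [17.2 21.5  0. ]
mouth [54.6 21.4  0. ]
tester cut/rim [-51.   49.3   0. ]
tester cut/rim [-18.9  49.2   0. ]
tester cut/rim [-107.1  -85.7    0. ]
tester cut/rim [ 69.7 -85.7   0. ]
tester cut/rim [-82.2 -42.7   0. ]
```

```bash
python3 - <<'E'
from h import *
L=lambda:(RI.T@(get_obs()["tcp_pos"]-TI)).round(1)
F=lambda:(RI.T@get_obs()["ft_force"]).round(1)
ctrl.move_straight(ins(36,1.2,20),v=60);print(L(),F())
for z in(14,10,6,3):
    print(z,ctrl.move_straight(ins(36,1.2,z),v=30,until_force=30),L(),F(),get_obs()["wrist_torque"].round(2),st()[0])
    if np.linalg.norm(F())>28: break
E
```

```text
[35.8  1.2 19.8] [-0.5 -0.3 -0.4]
14 False [36.   1.2 13.9] [ 1.   0.1 -1.8] [0.24 0.27 0.02] 11.6
10 False [35.9  1.2  9.8] [ 0.7  1.9 -4.4] [0.38 0.19 0.14] 11.9
6 False [35.9  1.1  5.7] [ 0.4  1.  -3.3] [0.36 0.24 0.08] 12.2
3 False [36.3  1.5  3.6] [-2.3 -2.  20.2] [-0.08  1.06 -0.34] 12.4
```

```bash
cat >> h.py <<'E'
L=lambda:(RI.T@(get_obs()["tcp_pos"]-TI)).round(1)
F=lambda:(RI.T@get_obs()["ft_force"]).round(1)
def push(x,y,ztop,f=26):
    ctrl.move_straight(ins(x,y,ztop+6),v=120)
    r=ctrl.move_straight(ins(x,y,ztop-5),v=20,until_force=f);print("push",x,y,r,L(),F(),st()[0])
    ctrl.move_straight(ins(x,y,ztop+6),v=80)
E
python3 - <<'E'
from h import *
eoat.grip(44);ctrl.move_straight(ins(36,1.2,45),v=120)
snap("wrist","w3");eoat.grip(0,40)
push(36,0,14);push(36,9,14);push(36,-9,14)
ctrl.move_straight(ins(36,0,45),v=150);snap("wrist","w4");print(st())
E
```

```text
push 36 0 True [36.3  0.5 14.5] [-2.4 -2.9 18.7] 14.5
push 36 9 True [36.1  9.  14.4] [-2.3 -3.6 21.1] 15.4
push 36 -9 True [36.  -8.5 14.4] [-2.4 -4.1 21.4] 16.4
(17.0, array([628.7, 171.5, 125.2]), array([0.5, 0.1, 0.2]), -0.0, 0.0)
```

```bash
python3 - <<'E'
from crop import *
ctrl.move_straight(ins(36,0,110),v=200)
ctrl.movep([470,-60,260],[180,0,95])
p=[539,-230];eoat.grip(46,40)
ctrl.movep(p+[200],[180,0,104]);snap("wrist","w5")
print(ctrl.move_straight(p+[18],v=150,until_force=8),st())
eoat.grip(0,60);ctrl.dwell(.2);print(st())
ctrl.move_straight(p+[240],v=200);print(st())
ctrl.movep([470,-60,270],[180,0,95])
ctrl.movep(ins(-36,-7,70),EI)
ctrl.move_straight(ins(-36,-7,28),v=100);print(st(),L())
snap("wrist","w6");snap("scene","s6")
w=crop("w6",40,30,440,354,1.36)
a=np.vstack([crop("s6",270,160,132,95,1.5),crop("w4",150,100,160,170,1.5)])
b=np.zeros((480,240,3),np.uint8);b[:a.shape[0]][:480,:a.shape[1]]=a[:480,:240]
cv2.imwrite("pics/v2.png",np.hstack([w[:480,:558],b[:480]]))
E
```

```text
False (21.2, array([ 539.5, -230.2,   18.8]), array([-0.2,  0.1,  0.2]), 46.0, 0.0)
(21.8, array([ 539.4, -230.1,   18.9]), array([-2.6,  2.7,  9.6]), 21.8, 58.8)
(23.1, array([ 538.6, -229.7,  239. ]), array([-0.8,  0.9, -0.7]), 22.0, 58.8)
(25.5, array([570.8, 177.5,  79.9]), array([ 1.3,  0.7, -2. ]), 21.4, 58.9) [-35.6  -7.5  28.1]Traceback (most recent call last):
  File "<stdin>", line 14, in <module>
    return _nx.concatenate(arrs, 0, dtype=dtype, casting=casting)
           ~~~~~~~~~~~~~~~^^^^^^^^^^^^^^^^^^^^^^^^^^^^^^^^^^^^^^^
ValueError: all the input array dimensions except for the concatenation axis must match exactly, but along dimension 1, the array at index 0 has size 198 and the array at index 1 has size 240
```

```bash
python3 - <<'E'
from crop import *
w=crop("w6",90,40,350,320,1.5)
a=np.vstack([crop("s6",270,160,132,95,1.9)[:180,:250],crop("w4",180,100,132,158,1.9)[:300,:250]])
cv2.imwrite("pics/v2.png",np.hstack([w[:480],a]));print(w.shape,a.shape)
E
```

```text
(480, 525, 3) (480, 250, 3)
```

View pics/v2.png

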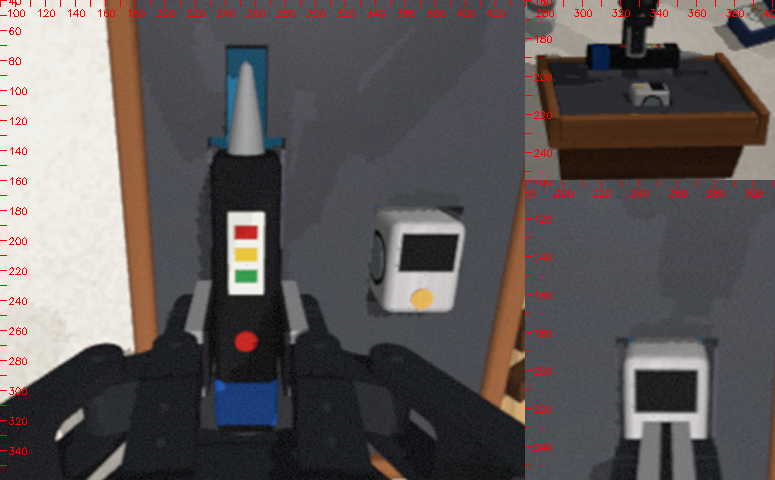

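```bash
python3 - <<'E'
from h import *
c=load("w6")
def on(uv,z):
    q=(uv[0]/1.5+90-.5,uv[1]/1.5+40-.5);p,d=ray(c,q);p=RI.T@(p-TI);d=RI.T@d
    return (p+d*(z-p[2])/d[2]).round(1)
print("tip",on((246,62),22.3),"front",on((246,154),35.3),"tail",on((246,426),35.3),"side front",on((214,165),35.3),on((280,165),35.3),"side tail",on((215,420),35.3),on((277,420),35.3))
print("slot end",on((226,46),0),on((268,46),0),"box end",on((209,138),0),on((285,138),0))
print("loupe top",on((378,208),14),on((464,218),14),on((456,310),14),on((380,305),14),"mouth",on((375,208),0),on((463,208),0))
E
```

```text
tip [-35.8  76.5  22.3] front [-35.9  48.2  35.3] tail [-36.1 -58.   35.3] side front [-46.1  44.7  35.3] [-25.   44.7  35.3] side tail [-48.1 -55.1  35.3] [-24.  -55.1  35.3]
slot end [-43.3  83.6   0. ] [-27.7  83.6   0. ] box end [-50.6  49.8   0. ] [-20.4  49.7   0. ]
loupe top [14.6 24.7 14. ] [48.1 20.6 14. ] [ 50.7 -18.9  14. ] [ 19.1 -16.6  14. ] mouth [17.8 20.9  0. ] [54.5 20.9  0. ]
```

The tester is held level over its slot, with the cone tip at display (246,62) ahead of the slot end at (247,46). It is within about 1 mm of its place. The loupe looks square and seated in its cutout. Now I press the tester in.

```bash
python3 - <<'E'
from h import *
x,y=-35.7,-6.5
for z in(20,14,10,7,4,2.5):
    print(z,ctrl.move_straight(ins(x,y,z),v=30,until_force=30),L(),F(),get_obs()["wrist_torque"].round(2),st()[0])
    if np.linalg.norm(F())>28: break
if L()[2]<9:
    eoat.grip(40);ctrl.move_straight(ins(x,y,40),v=120);eoat.grip(0,40)
    for yy in(-7,25,-40,-7): push(-36,yy,10)
    ctrl.move_straight(ins(-36,-7,60),v=150)
    snap("wrist","w7");print(st())
E
```

```text
20 False [-35.8  -6.6  19.9] [-0.3  0.3 -0.8] [0.1  0.54 0.02] 26.1
14 False [-35.7  -6.5  13.8] [-0.2  1.1 -0.7] [0.33 0.47 0.02] 26.4
10 False [-35.8  -6.4   9.9] [-0.2  1.1 -4.3] [0.66 0.31 0.15] 26.7
7 False [-35.7  -6.5   6.8] [-0.1  2.2 -4.7] [0.55 0.33 0.07] 26.9
4 False [-35.8  -6.6   3.8] [-0.2  0.8 -5.4] [0.52 0.3  0.04] 27.2
2.5 False [-35.7  -6.5   3.2] [-4.2 -5.1 29.8] [-0.31  1.51 -0.44] 27.4
push -36 -7 True [-35.8  -6.5  10.5] [-2.3 -3.3 21.8] 29.4
push -36 25 True [-35.8  24.7  10.4] [-0.7 -3.6 20.9] 30.5
push -36 -40 True [-36.  -39.3  10.5] [-0.8 -2.1 19.6] 31.8
push -36 -7 True [-35.8  -7.3  10.5] [ 0.1 -1.1 17.7] 32.9
(33.6, array([557.5, 181.2, 108.3]), array([ 0.8,  0. , -0.3]), 0.2, 0.0)
```

```bash
python3 - <<'E'
from crop import *
ctrl.move_straight(ins(-36,-7,150),v=200)
ctrl.movep([520,170,270],[180,0,180]);snap("wrist","w8")
ctrl.movep([380,-20,330],[180,0,180]);snap("scene","s8");print(st())
w=crop("w8",130,90,260,200,2.3)
cv2.imwrite("pics/v3.png",np.vstack([w[:330],crop("s8",60,140,360,150,1.6)[:, :598] if w.shape[1]==576 else w])) if w.shape[1]==576 else cv2.imwrite("pics/v3.png",np.vstack([w[:,:576][:345],crop("s8",60,140,360,150,1.6)[:,:576]]))
print(w.shape)
E
```

```text
(37.3, array([380.7, -19. , 329.8]), array([-0.4, -0.5,  0.5]), -0.1, 0.0)
(460, 598, 3)
```

View pics/v3.png

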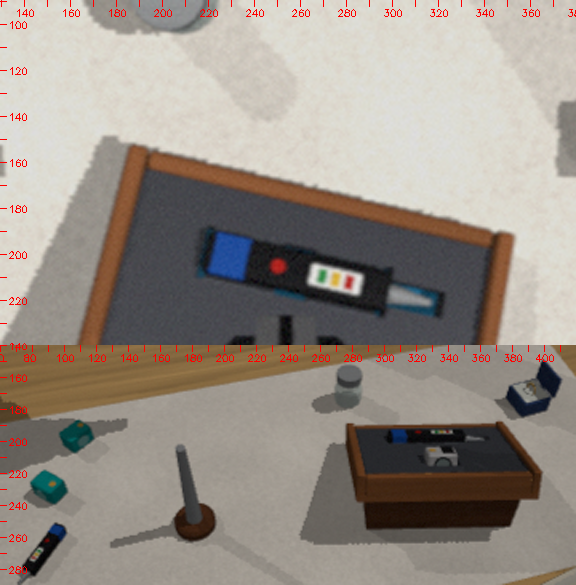

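The final view shows the tester in its slot with the cone in the narrow end (w8 (315,218)) and the loupe square in its cutout (s8 (335,208)). The mandrel, jar and ring box are standing where they were, so I'm handing in.

```bash
python3 -c "
from station import *
print(sign_off())"
```

```text
the job is handed in; nothing more can be done
None
```

The loupe and the tester are both pressed home in their cutouts, with the tester's tip in the narrow end. The mandrel, jar and ring box were left standing, and the job was handed in at about 37 s; `sign_off()` returned no verdict.

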